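Hang-off counterweight bar into the tension rocker

ROBOT

A 6-joint arm with a two-finger parallel gripper is mounted at the origin on the work surface. World frame = base frame: x ahead of the robot, y to its left, z up, the work surface at z = 0. Lengths are in m, angles in rad, forces in N, time in s.
With the tool pointing down it reaches from about 0.3 to 0.875 m from the base axis. Payload 6.4 kg.
Tool frame: the origin (TCP) lies at the very end of the fingers, on their centre line; the grasp point (between the pads) lies 19 mm behind it; z points along the fingers, y is the direction in which the jaws open and shut (so a half turn about z gives the same grasp; the last joint's range is limited). The gripper opens to 85 mm and grips with 20 to 120 N. Pads are 22 mm wide; open, the fingers measure 114 mm over their backs; the gripper's body (76 mm by 85 mm) begins 54 mm behind the grasp point. The pads swing forward as they close: fully open they stand 13 mm farther back than shut.
Start: joints at [1.017, 0.181, 1.607, -0, 1.354, -0.206], TCP at [0.196, 0.541, 0.231] pointing down, gripper open.
Joint ranges: [-2.99, 2.99], [-0.89, 2.07], [0.3, 2.58], [-1.14, 4.28], [0, 2.63], [-3.12, 3.12]. Speed limits (rad/s): [2.57, 2.57, 3.01, 3.14, 3.14, 3.14].

INTERFACE

Orientations are given as a unit quaternion [w, x, y, z].
In Python, from bench import telemetry, imaging, ctrl gives the robot as it stands.
- The arm moves only by the shell command python3 -m pendant 'ROWS' [OPENING]. ROWS is JSON, a list that holds one entry, the list of rows, each a list of 6 numbers: the shift along the tool's x, y, z in units of 200 mm (1.0 is 200 mm), then the turn, a rotation vector about the tool's x, y, z in units of pi rad (1.0 is pi rad). In form: [[[tx, ty, tz, rx, ry, rz], ...]]. A call has 1 to 12 rows; each row shifts and turns the pose as measured when the row begins, along the tool's axes as they then stand; what a row does not reach is not made up. A row lasts 1/8 s, in which the tool goes at most 62.5 mm and 10.7 degrees, less where a joint would pass 70% of its speed; a pose out of reach is approached as far as the arm can. A call with a number of a shift or a turn outside -1 to 1 is refused whole. A call with a gripper value outside its range is refused whole. OPENING is the closure, from 0 (fully open) to 1 (shut), set as the call begins (- or left out, the last holds). The fingers move at their own pace and stop on an object; the grip force is fixed at half the most. Time passes only in rows, so rows that do not move let the fingers close. It gives the time, the measured TCP pose, the force and the opening at its end, in the units of the state.
- telemetry.get_obs(): the state, without advancing time (a new reading comes with each control period).
- imaging.camera(name): name is "scene" or "top" or "wrist"; returns a dict with "pixels" (384x512x3 uint8, blue, green, red), "vfov" (degrees; the focal length in pixels is half the picture's height over the tangent of half this angle, whatever the lens; pixels are square), "cx", "cy" (the principal point, pixels), "distortion" ([k1, k2, p1, p2, k3] as OpenCV has them; the pictures are not rectified), "R" (3x3) and "t" (3): a world point X has camera coordinates R X + t. Camera axes: x right, y down, z forward; pixel columns grow to the right and rows downward; lengths in m; the calibration is good to about 2 mm. A picture is of the moment at which its call begins. There is no depth.
- ctrl.hand_in(): hands the job in, once; it reports no verdict.
The state is a dict: "time_s": time; "q": joint angles; "dq": joint speeds; "joint_efforts": joint torques, N m; "eef_pos": TCP position; "eef_rot": TCP orientation; "wrist_force": force on the tool from outside, world axes, zero at the start; "torque": the same for the moment, N m; "opening": opening from 0.0 (shut) to 1.0 (fully open).
Only numpy, scipy, OpenCV 4.12 (cv2) and the standard library are available. Lean on these libraries where they do the work, as an engineer would, in place of code of your own. Each camera call takes 0.05 s, during which the arm holds its last target.

TASK

Lift the counterweight bar off its two hooks and lower it gently into the two pockets of the rocker, loops uppermost, with its heavy end in the red pocket, so that once you let go the rocker stays tipped with its red end fully down. Both ends of the bar look alike: feel which one is heavy. Leave the spanner, the bearing and the grease can where they are.

Things in the scene. Friction and masses are not known exactly. Their poses are not given: they have to be found in the camera images.
- bar: Counterweight bar: dark square steel tube, 200 mm long (its y), 32 x 32 mm, yellow band round its middle, grey end caps. Origin at the tube's centre, z up. About 0.7 kg: a hidden slug of about 0.4 kg sits in one end, 65 mm from the middle; which end (+y or -y) changes from run to run and cannot be seen. Keep it loops up. At the start it hangs level on the stand.
- bar_loop (a point): Centre of the top wire of one of the bar's two hanging loops (6 mm steel wire, in the bar's y-z plane), at y = +75 mm, 41 mm above the tube's top; the other is at y = -75 mm. Each loop is 42 mm wide outside, 30 mm inside, and leaves 38 mm of clear height over the tube. Between the loops 108 mm of tube is free for gripping across its 32 mm width.
- stand: White hanger stand, fixed. Origin on the bench under the middle of the hanging bar (bar's centre about 166 mm above it), z up. Two posts 20 mm square, 230 mm high at x = +90, y = -75 and +75 mm; from each a level hook of 10 mm round bar, axis 215 mm above the bench, runs along -x (about towards the robot) to x = -35 mm, where it turns up.
- hook_tip (a point): Top of the upturned tip of the hook at y = +75 mm of the stand (the other is at y = -75 mm), 12 mm above the top of the hook's level part; axes as the stand's. To come off, the bar must rise more than 12 mm (loops clear the tips) but less than 28 mm (tube strikes the hooks from below), then move at least 45 mm along -x.
- seat (a point): Middle of the rocker beam's top face, where the underside of the bar's middle comes to rest. The frame tips with the rocker: y along the beam, towards the grey pocket; z up. When level it is 110 mm above the bench; the pivot is 10 mm below it, along x. Between the pockets the beam and the pedestal's column are 22 mm wide, so fingers can pass on both sides.
- red_pocket (a point): Middle of the floor of the red pocket, at seat y = -94 mm, flush with the beam; the grey one is at +94 mm. Axes as the seat's. Each pocket is open above and towards the middle; its side cheeks, 42 mm apart inside, run from 75 to 113 mm from the beam's middle and are 18 mm high; its end wall's inner face is 107 mm from the middle.
- rocker (a joint): Tilt of the rocker (rad): -0.12 grey end fully down (so it starts, held by a bias of about 0.1 N m), 0 level, +0.12 red end fully down on its stop. It swings easily. The bar with its heavy end in the red pocket tips it red end down by its own weight; turned the other way it stays grey end down.
- spanner: Steel spanner, 170 mm long, lying loose on the bench; to be left alone.
- bearing: Steel bearing ring, 60 mm across, 18 mm high, loose on the bench; origin at the centre of its underside; to be left alone.
- grease: Blue can, 56 mm across, 70 mm high, standing loose on the bench; origin at the centre of its underside; to be left alone.
Things that resemble listed ones, but are neither listed nor needed, are in the scene too. Of the things that look like the bar, the smaller one is meant.

How it is judged:
By the outcome, as a careful person would: the job done as asked, in the order asked, and still so for the second after the job is handed in, with the robot touching nothing.
It also fails if it takes over 51 s, if anything falls off the work surface, if the arm or the gripper's body presses on something with over 40 N, if the wrist force passes 120 N, or if a joint passes its speed limit or range.

## Working session

There is one attempt and no reset: what is moved stays moved. The work goes in short steps, Python scripts to look and compute and a shell command to move; the robot and the scene stay as the last step left them, time stands still between calls to the robot, and variables do not carry over. Pictures are saved under pics/ and viewed, and the job is handed in when it is done.

```bash
ls; mkdir -p pics; python3 - <<'E'
from bench import telemetry, imaging
import cv2,numpy as np
print(telemetry.get_obs())
for n in ("scene","top","wrist"):
    c=imaging.camera(n); cv2.imwrite(f"pics/{n}0.png",c["pixels"])
    print(n,c["vfov"],c["cx"],c["cy"],c["distortion"],np.round(c["R"],4).tolist(),np.round(c["t"],4).tolist())
E
```

```text
pics
{'time_s': 0.0, 'q': array([ 1.01671910e+00,  1.81568704e-01,  1.60801174e+00,  2.95929846e-05,
        1.35375997e+00, -2.06275042e-01]), 'dq': array([ 0.0011161 ,  0.00095277,  0.00041336,  0.00051458,  0.00116793,
       -0.00028549]), 'joint_efforts': array([ 1.08884735e-04, -4.44890964e+01, -3.51325643e+01, -4.33441201e-04,
        9.41467501e-03,  4.56530643e-06]), 'eef_pos': array([0.1956483 , 0.54011422, 0.23036678]), 'eef_rot': array([-3.37697628e-04,  1.73028994e-01,  9.84916343e-01, -8.06122533e-04]), 'wrist_force': array([-0.43700897,  0.10776575,  0.53243062]), 'torque': array([-0.06119571, -0.01402524, -0.05050049]), 'opening': 1.0004657601724964}
scene 48.46052335831159 262.9701801464073 192.86848288725267 [-0.12287143  0.          0.          0.          0.        ] [[-0.789, 0.6144, 0.0021], [0.3713, 0.4796, -0.7951], [-0.4895, -0.6265, -0.6065]] [0.3928, -0.1232, 1.7925]
top 52.62331738162938 253.60136743275604 189.46456087200932 [-0.0792345  0.         0.         0.         0.       ] [[-0.0238, -0.9992, -0.0314], [-0.9963, 0.0263, -0.0814], [0.0822, 0.0294, -0.9962]] [0.1247, 0.575, 1.0817]
wrist 60.15883385098588 256.60285120094477 185.67922749519974 [-0.00604102  0.          0.          0.          0.        ] [[0.3403, 0.9403, -0.0008], [0.9043, -0.3271, 0.2742], [0.2576, -0.094, -0.9617]] [-0.5733, -0.0342, 0.3786]
```

View pics/scene0.png

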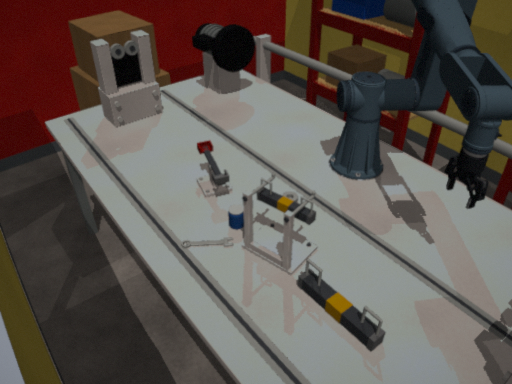

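View pics/top0.png

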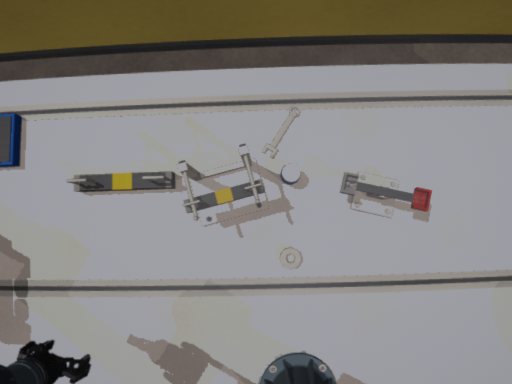

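View pics/wrist0.png

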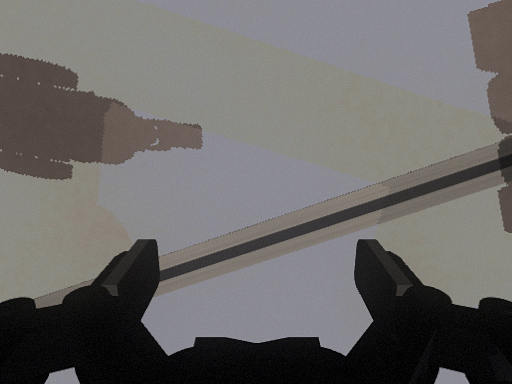

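```bash
cat > h.py <<'E'
from bench import telemetry, imaging
import cv2,numpy as np
def K(c):
    f=c["pixels"].shape[0]/2/np.tan(np.radians(c["vfov"]/2)); return np.array([[f,0,c["cx"]],[0,f,c["cy"]],[0,0,1.]])
def ray(c,p):
    u=cv2.undistortPoints(np.array([[p]],float),K(c),np.array(c["distortion"],float))[0,0]
    R=np.array(c["R"]);t=np.array(c["t"]); return -R.T@t, R.T@np.array([u[0],u[1],1])
def on(c,p,z):
    o,d=ray(c,p); return o+d*(z-o[2])/d[2]
def tri(c1,p1,c2,p2):
    o1,d1=ray(c1,p1);o2,d2=ray(c2,p2);d1=d1/np.linalg.norm(d1);d2=d2/np.linalg.norm(d2)
    s=np.linalg.lstsq(np.stack([d1,-d2],1),o2-o1,rcond=None)[0]
    a=o1+s[0]*d1;b=o2+s[1]*d2; return (a+b)/2,np.linalg.norm(a-b)
def proj(c,X):
    r=cv2.Rodrigues(np.array(c["R"]))[0]
    return cv2.projectPoints(np.atleast_2d(np.array(X,float)),r,np.array(c["t"],float),K(c),np.array(c["distortion"],float))[0][:,0]
def crop(c,u0,v0,u1,v1,s,name):
    cv2.imwrite("pics/"+name,cv2.convertScaleAbs(cv2.resize(c["pixels"][v0:v1,u0:u1],None,fx=s,fy=s,interpolation=cv2.INTER_CUBIC),alpha=1.5))
E
python3 - <<'E'
from h import *
c=imaging.camera("top"); crop(c,170,130,310,230,5.5,"t1.png"); crop(c,330,160,440,225,7,"t2.png")
np.save("top.npy",c,allow_pickle=True)
c=imaging.camera("scene"); np.save("scene.npy",c,allow_pickle=True); crop(c,225,170,335,275,5.5,"s1.png"); crop(c,180,130,250,200,8,"s2.png")
E
```

```text
(no output)
```

View pics/t1.png

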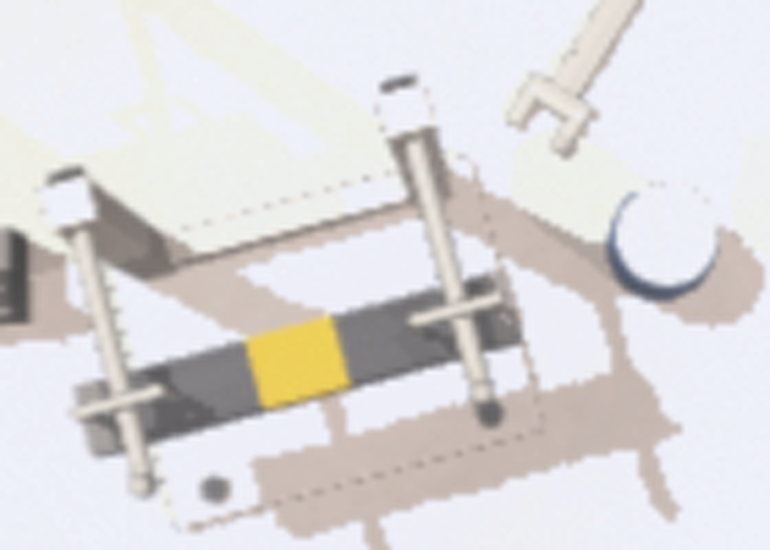

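View pics/t2.png

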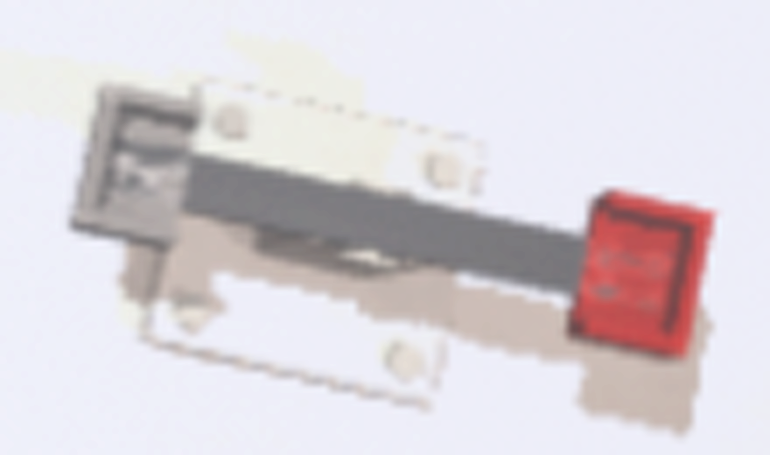

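View pics/s1.png

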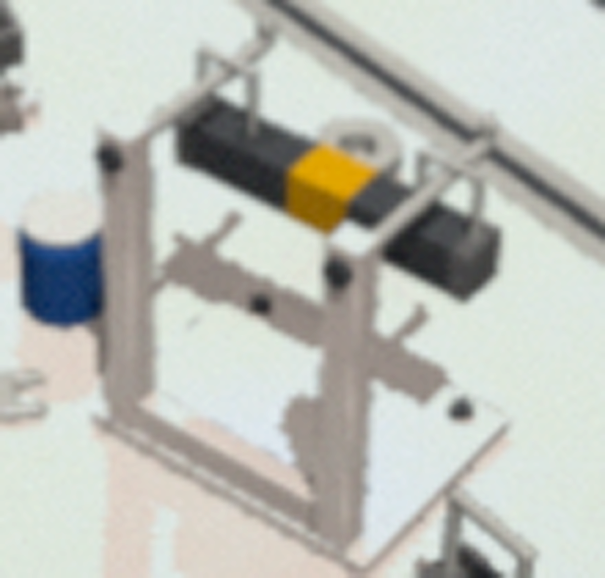

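View pics/s2.png

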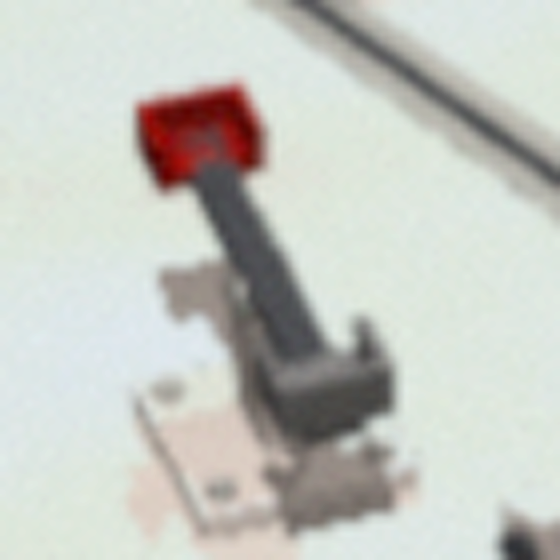

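```bash
python3 - <<'E'
from h import *
t=np.load("top.npy",allow_pickle=True).item(); s=np.load("scene.npy",allow_pickle=True).item()
def T(u,v): return (170+(u+.5)/5.5-.5,130+(v+.5)/5.5-.5)
def T2(u,v): return (330+(u+.5)/7-.5,160+(v+.5)/7-.5)
def S(u,v): return (225+(u+.5)/5.5-.5,170+(v+.5)/5.5-.5)
# yellow mask
hsv=cv2.cvtColor(t["pixels"],cv2.COLOR_BGR2HSV); m=cv2.inRange(hsv,(20,120,100),(35,255,255)); m[:,:200]=0;m[:,250:]=0;m[:130]=0;m[240:]=0
M=cv2.moments(m,True); print("yellow",M["m00"],M["m10"]/M["m00"],M["m01"]/M["m00"])
print("bar c",on(t,(M["m10"]/M["m00"],M["m01"]/M["m00"]),.182))
pts=[T(247,343),T(332,315),T(352,388),T(265,410)]
for p in pts: print(on(t,p,.182).round(4))
# long edges of dark tube (far/near) and loop tops
a,b=on(t,T(116,402),.223),on(t,T(457,310),.223); print("loops",a.round(4),b.round(4),np.linalg.norm(a-b), np.degrees(np.arctan2(*( (a-b)[[1,0]]))))
a,b=on(t,T(70,200),.23),on(t,T(406,108),.23); print("posts",a.round(4),b.round(4),np.linalg.norm(a-b),np.degrees(np.arctan2(*((a-b)[[1,0]]))))
# hook tips tops z .232
a,b=on(t,T(143,485),.232),on(t,T(482,395),.232);print("tips",a.round(4),b.round(4),np.linalg.norm(a-b),np.degrees(np.arctan2(*((a-b)[[1,0]]))))
# triangulate yellow top corners
sp=[S(375,185),S(348,232)]
# rocker
def ln(z1,p1,z2,p2): return on(t,p1,z1),on(t,p2,z2)
# beam midline: near grey, near red
g=on(t,T2(190,183),.11-.075*.12); r=on(t,T2(583,264),.11+.075*.12)
print("beam ends",g.round(4),r.round(4),np.linalg.norm(g-r),((g+r)/2).round(4),np.degrees(np.arctan2(*((g-r)[[1,0]]))))
hs=hsv
mr=cv2.inRange(hs,(0,120,50),(10,255,255))|cv2.inRange(hs,(170,120,50),(180,255,255));mr[:,:400]=0;mr[:150]=0;mr[230:]=0
M=cv2.moments(mr,True);print("red",M["m00"],M["m10"]/M["m00"],M["m01"]/M["m00"],on(t,(M["m10"]/M["m00"],M["m01"]/M["m00"]),.13))
# tip outer edges
print("can",on(t,T(668,238),.07),"bearing",on(t,(290.5,258),.018))
E
```

```text
yellow 211.0 223.61611374407582 195.50710900473933
bar c [0.55213643 0.1795098  0.182     ]
[0.5615 0.2018 0.182 ]
[0.573  0.1635 0.182 ]
[0.5402 0.1552 0.182 ]
[0.5313 0.1942 0.182 ]
loops [0.5344 0.2532 0.223 ] [0.57   0.1064 0.223 ] 0.15098754898503053 103.62710368745027
posts [0.621  0.2708 0.23  ] [0.6564 0.1259 0.23  ] 0.14914653427764907 103.72032983834238
tips [0.4986 0.2403 0.232 ] [0.533  0.0965 0.232 ] 0.14791825503436176 103.44921541542345
beam ends [ 0.5745 -0.1656  0.101 ] [ 0.5388 -0.3073  0.119 ] 0.1472231894468444 [ 0.5567 -0.2364  0.11  ] 75.87809120146638
red 273.0 420.989010989011 199.16483516483515 [ 0.53285089 -0.32411285  0.13      ]
can [0.61720535 0.00527957 0.07      ] bearing [0.38126083 0.01068187 0.018     ]
```

Candidates for the bar in the top image are the tube hanging on the stand at (224,196) and the larger tube lying on the bench at (122,181). The smaller, hanging one is meant, and the crop confirms it hangs by two loops on the stand's hooks. The rocker is at about (385,190) with its red pocket at (421,199). The can is at (291,173), the bearing at (290,258) and the spanner at (282,132).

First I lift and turn the tool to the bar's heading.

```bash
python3 -m pendant '[[[0,0,-0.27,0,0,0.0522],[0,0,-0.27,0,0,0.0522],[0,0,0,0,0,0.0522],[0,0,0,0,0,0.0522],[0,0,0,0,0,0.0522],[0,0,0,0,0,0.0522]]]'
cat >> h.py <<'E'
from scipy.spatial.transform import Rotation as Ro
def st():
    o=telemetry.get_obs(); q=o["eef_rot"]; R=Ro.from_quat([q[1],q[2],q[3],q[0]]).as_matrix()
    print("t",round(o["time_s"],2),"pos",o["eef_pos"].round(4),"xaz",np.degrees(np.arctan2(R[1,0],R[0,0])).round(2),"yaz",np.degrees(np.arctan2(R[1,1],R[0,1])).round(2),"z",R[:,2].round(3),"F",o["wrist_force"].round(2),"M",o["torque"].round(3),"op",round(float(o["opening"]),3),"q",o["q"].round(2))
    return o,R
def go(target,zlift=None):
    o,R=st(); d=R.T@(np.array(target)-o["eef_pos"]); print("shift units",(d/.2).round(4))
E
python3 -c "
from h import *
go([.552,.18,.33])"
```

```text
time_s: 1.0
eef_pos: [0.1956, 0.5399, 0.3414]
eef_rot: [0.0, 0.63, 0.777, -0.001]
wrist_force: [0.0, -0.3, -0.4]
opening: 1.001
t 1.0 pos [0.1956 0.5399 0.3414] xaz 101.9 yaz 11.9 z [-0.001 -0.002 -1.   ] F [ 0.01 -0.26 -0.41] M [0.018 0.03  0.008] op 1.001 q [ 1.02  0.11  1.46 -0.    1.57  0.81]
shift units [-2.1281  1.373   0.0587]
```

```bash
python3 -m pendant '[[[-0.213,0.137,0.006,0,0,-0.001],[-0.213,0.137,0.006,0,0,-0.001],[-0.213,0.137,0.006,0,0,-0.001],[-0.213,0.137,0.006,0,0,-0.001],[-0.213,0.137,0.006,0,0,-0.001],[-0.213,0.137,0.006,0,0,-0.001],[-0.213,0.137,0.006,0,0,-0.001],[-0.213,0.137,0.006,0,0,-0.001],[-0.213,0.137,0.006,0,0,-0.001],[-0.213,0.137,0.006,0,0,-0.001],[0,0,0,0,0,0]]]'
python3 -c "
from h import *
go([.552,.18,.30])
c=imaging.camera('wrist');cv2.imwrite('pics/w1.png',cv2.convertScaleAbs(c['pixels'],alpha=1.5));np.save('w1.npy',c,allow_pickle=True)"
```

```text
time_s: 2.38
eef_pos: [0.5662, 0.1732, 0.3277]
eef_rot: [-0.0, 0.617, 0.787, -0.001]
wrist_force: [-1.1, -0.2, 0.1]
opening: 1.0
t 2.38 pos [0.5662 0.1732 0.3277] xaz 103.78 yaz 13.78 z [-0.002 -0.002 -1.   ] F [-1.08 -0.15  0.05] M [ 0.01   0.02  -0.033] op 1.0 q [ 0.1   0.16  1.44 -0.    1.55 -0.14]
shift units [ 0.0503 -0.0605  0.1384]
```

View pics/w1.png

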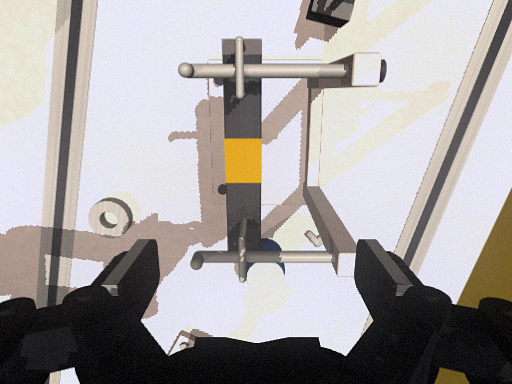

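The wrist picture shows the bar running vertically at u≈242 with its band at (243,160). The hooks are at rows 70 and 257, and the bearing is at (110,217).

```bash
python3 - <<'E'
from h import *
c=np.load('w1.npy',allow_pickle=True).item()
hsv=cv2.cvtColor(c["pixels"],cv2.COLOR_BGR2HSV); m=cv2.inRange(hsv,(15,150,80),(35,255,255)); m[:100]=0;m[220:]=0;m[:,:180]=0;m[:,300:]=0
x,y,w,h=cv2.boundingRect(m);print(x,y,w,h)
print([on(c,p,.182).round(4) for p in ((x,y),(x+w,y),(x,y+h),(x+w,y+h),(x+w/2-.5,y+h/2-.5))])
a,b=on(c,(239.5,70),.221),on(c,(242.5,257),.221);print(a.round(4),b.round(4),((a+b)/2).round(4),np.degrees(np.arctan2(*((a-b)[[1,0]]))))
a,b=on(c,(239.5,40),.223),on(c,(242.5,257),.223)
go([.552,.18,.3])
E
```

```text
224 138 38 45
[array([0.5294, 0.1954, 0.182 ]), array([0.5614, 0.2033, 0.182 ]), array([0.538 , 0.1558, 0.182 ]), array([0.5713, 0.164 , 0.182 ]), array([0.5494, 0.1803, 0.182 ])]
[0.5323 0.2514 0.221 ] [0.5679 0.1084 0.221 ] [0.5501 0.1799 0.221 ] 103.97020300222562
t 2.42 pos [0.5651 0.1746 0.3279] xaz 103.86 yaz 13.86 z [-0.002 -0.001 -1.   ] F [-0.6  -0.55  0.46] M [-0.044  0.047 -0.019] op 0.997 q [ 0.1   0.16  1.44 -0.    1.55 -0.14]
shift units [ 0.0421 -0.0568  0.1394]
```

```bash
python3 -m pendant '[[[0.04,-0.06,0.1,0,0,0],[0,0,0,0,0,0],[0,0,0,0,0,0]]]'
python3 -c "
from h import *
go([.551,.18,.147])"
```

```text
time_s: 2.8
eef_pos: [0.5501, 0.1817, 0.3088]
eef_rot: [-0.001, 0.616, 0.788, -0.0]
wrist_force: [0.7, 0.6, 0.4]
opening: 1.002
t 2.8 pos [0.5501 0.1817 0.3088] xaz 104.0 yaz 14.0 z [-0.001  0.    -1.   ] F [0.66 0.59 0.43] M [-0.026 -0.016  0.037] op 1.002 q [ 0.11  0.14  1.5   0.    1.51 -0.13]
shift units [-0.0097  0.0032  0.8088]
```

```bash
python3 -m pendant '[[[-0.01,0.003,0.16,0,0,0],[0,0,0.16,0,0,0],[0,0,0.16,0,0,0],[0,0,0.16,0,0,0],[0,0,0.13,0,0,0],[0,0,0,0,0,0],[0,0,0,0,0,0]]]'
python3 -c "
from h import *
go([.551,.18,.147])
c=imaging.camera('wrist');cv2.imwrite('pics/w2.png',cv2.convertScaleAbs(c['pixels'],alpha=1.5))"
```

```text
time_s: 3.68
eef_pos: [0.5569, 0.1837, 0.16]
eef_rot: [0.005, 0.614, 0.79, 0.005]
wrist_force: [0.3, -0.6, 0.3]
opening: 1.002
t 3.67 pos [0.5569 0.1837 0.16  ] xaz 104.28 yaz 14.28 z [ 0.014  0.002 -1.   ] F [ 0.35 -0.61  0.31] M [-0.039 -0.02   0.001] op 1.002 q [ 0.12  0.27  1.65  0.    1.21 -0.13]
shift units [-0.0105 -0.0341  0.0645]
```

View pics/w2.png

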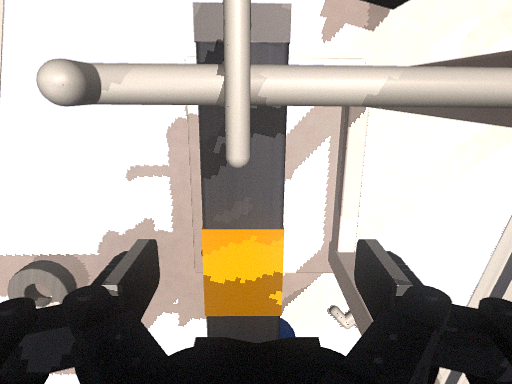

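```bash
python3 -m pendant '[[[-0.008,-0.03,0.05,0.004,0,0],[0,0,0.01,0,0,0],[0,0,0,0,0,0]]]'
python3 -c "
from h import *
go([.551,.18,.147])"
```

```text
time_s: 4.1
eef_pos: [0.5526, 0.1807, 0.1498]
eef_rot: [0.002, 0.614, 0.79, 0.001]
wrist_force: [-0.3, -0.0, 0.3]
opening: 1.004
t 4.1 pos [0.5526 0.1807 0.1498] xaz 104.29 yaz 14.29 z [ 0.005 -0.001 -1.   ] F [-0.3  -0.    0.28] M [-0.028  0.057  0.014] op 1.004 q [ 0.11  0.28  1.67 -0.    1.2  -0.14]
shift units [-0.0012 -0.0086  0.0138]
```

Within 3 mm, so I close.

```bash
python3 -m pendant '[[[-0.001,-0.008,0.013,0,0,0],[0,0,0,0,0,0],[0,0,0,0,0,0],[0,0,0,0,0,0],[0,0,0,0,0,0],[0,0,0,0,0,0],[0,0,0,0,0,0],[0,0,0,0,0,0]]]' 1
python3 -c "
from h import *
go([.551,.18,.167])"
```

```text
time_s: 5.1
eef_pos: [0.5516, 0.1801, 0.1475]
eef_rot: [0.003, 0.614, 0.789, 0.002]
wrist_force: [-0.6, -0.3, 0.7]
opening: 0.366
t 5.1 pos [0.5516 0.1801 0.1475] xaz 104.25 yaz 14.25 z [ 0.006 -0.    -1.   ] F [-0.59 -0.26  0.68] M [-0.017  0.014 -0.084] op 0.366 q [ 0.11  0.28  1.67 -0.    1.19 -0.14]
shift units [ 0.0001 -0.0022 -0.0974]
```

```bash
python3 -m pendant '[[[0,0,-0.035,0,0,0],[0,0,-0.035,0,0,0],[0,0,-0.03,0,0,0],[0,0,0,0,0,0],[0,0,0,0,0,0],[0,0,0,0,0,0]]]'
python3 -c "
from h import *
o,R=st(); print(R.T@o['torque'])
c=imaging.camera('wrist');cv2.imwrite('pics/w3.png',cv2.convertScaleAbs(c['pixels'],alpha=1.5));np.save('w3.npy',c,allow_pickle=True)
c=imaging.camera('scene');crop(c,225,150,335,255,5.5,'s3.png')
o,R=st(); print(R.T@o['torque'])
"
```

```text
time_s: 5.85
eef_pos: [0.5488, 0.1796, 0.1656]
eef_rot: [0.0, 0.614, 0.79, -0.001]
wrist_force: [-0.6, -0.7, -6.4]
opening: 0.365
t 5.85 pos [0.5488 0.1796 0.1656] xaz 104.29 yaz 14.29 z [-0.001 -0.002 -1.   ] F [-0.64 -0.65 -6.36] M [-0.265 -0.071 -0.018] op 0.365 q [ 0.11  0.25  1.66 -0.    1.23 -0.14]
[-0.00341024 -0.27391996  0.0182083 ]
t 5.95 pos [0.5487 0.1796 0.1655] xaz 104.29 yaz 14.29 z [-0.001 -0.002 -1.   ] F [ 0.48  1.58 -6.37] M [-0.23  -0.067  0.03 ] op 0.362 q [ 0.11  0.25  1.66 -0.    1.23 -0.14]
[-0.00843077 -0.23910277 -0.02948074]
```

View pics/w3.png

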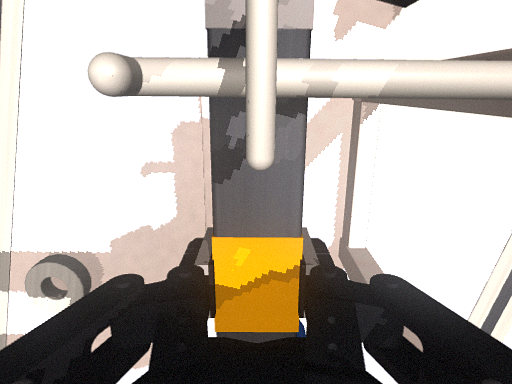

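View pics/s3.png

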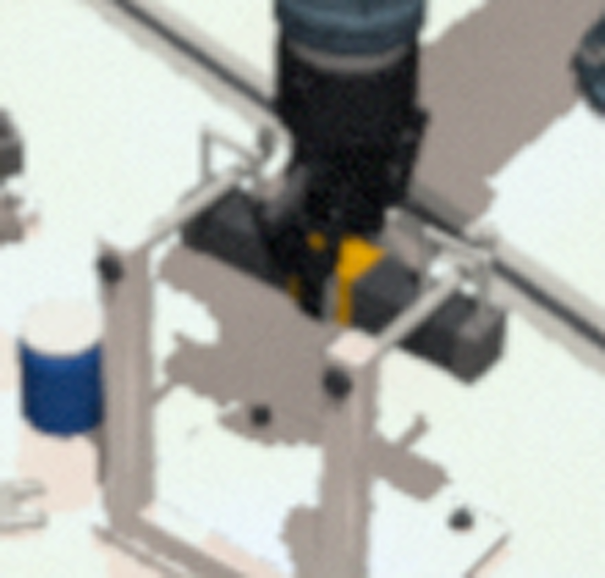

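The full weight is in the hand: Fz is −6.4 N and Mx is −0.25 N·m. The load therefore sits about 37 mm toward +y, so the +y end is heavy. I see no sag. I withdraw along −x of the stand in small steps.

```bash
python3 -m pendant '[[[0,-0.04,-0.008,0,0,0],[0,-0.06,-0.004,0,0,0],[0,0,0,0,0,0]]]'
python3 -c "
from h import *
st()"
```

```text
time_s: 6.32
eef_pos: [0.5274, 0.1743, 0.1677]
eef_rot: [-0.0, 0.614, 0.79, -0.002]
wrist_force: [-0.0, -0.3, -6.4]
opening: 0.366
t 6.33 pos [0.5274 0.1743 0.1677] xaz 104.3 yaz 14.3 z [-0.002 -0.002 -1.   ] F [-0.03 -0.31 -6.41] M [-0.192 -0.024  0.007] op 0.366 q [ 0.11  0.2   1.71 -0.    1.22 -0.14]
```

```bash
python3 -m pendant '[[[0,-0.07,0,0,0,0],[0,-0.08,0,0,0,0],[0,-0.08,0,0,0,0],[0,-0.08,0,0,0,0],[0,0,0,0,0,0],[0,0,0,0,0,0]]]'
python3 -c "
from h import *
st()
c=imaging.camera('wrist');cv2.imwrite('pics/w4.png',cv2.convertScaleAbs(c['pixels'],alpha=1.5))
c=imaging.camera('top');crop(c,170,130,310,230,5.5,'t4.png')
st()"
```

```text
time_s: 7.08
eef_pos: [0.4667, 0.1585, 0.1694]
eef_rot: [0.002, 0.614, 0.789, 0.0]
wrist_force: [-1.3, 0.2, -6.3]
opening: 0.37
t 7.08 pos [0.4667 0.1585 0.1694] xaz 104.27 yaz 14.27 z [ 0.003 -0.002 -1.   ] F [-1.33  0.21 -6.35] M [-0.243 -0.077 -0.014] op 0.37 q [ 0.09  0.06  1.87 -0.    1.2  -0.16]
t 7.17 pos [0.4667 0.1585 0.1692] xaz 104.28 yaz 14.28 z [ 0.003 -0.002 -1.   ] F [ 0.45 -0.17 -6.93] M [-0.19  -0.023 -0.033] op 0.369 q [ 0.09  0.06  1.87 -0.    1.21 -0.16]
```

View pics/t4.png

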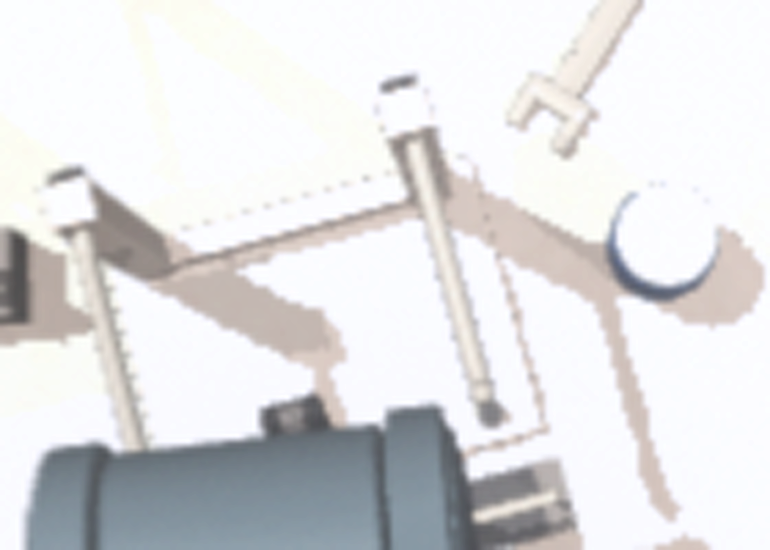

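View pics/w4.png

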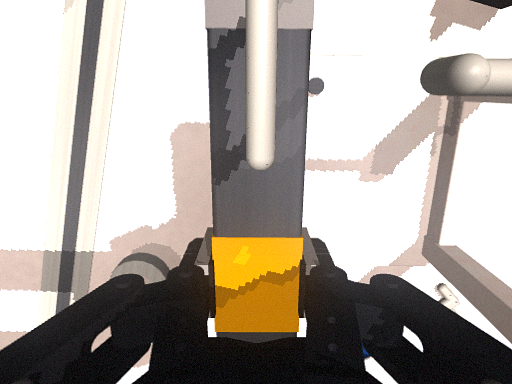

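The bar is clear of the hooks and unshifted in the grip, and the moment again says +y is heavy. I raise it, then turn it about 208° so the +y end will face the red pocket.

```bash
python3 -m pendant '[[[0,-0.05,-0.1,0,0,0],[0,-0.05,-0.18,0,0,0],[0,0,-0.18,0,0,0],[0,0,-0.1,0,0,0],[0,0,0,0,0,0.03],[0,0,0,0,0,0.055],[0,0,0,0,0,0.055],[0,0,0,0,0,0.055],[0,0,0,0,0,0.055],[0,0,0,0,0,0.055],[0,0,0,0,0,0.055],[0,0,0,0,0,0.055]]]'
python3 -c "
from h import *
go([.5567,-.2364,.26])"
```

```text
time_s: 8.68
eef_pos: [0.4504, 0.1544, 0.2846]
eef_rot: [0.001, 0.972, 0.235, 0.001]
wrist_force: [0.3, -0.3, -5.9]
opening: 0.365
t 8.68 pos [0.4504 0.1544 0.2846] xaz 27.13 yaz -62.87 z [ 0.001 -0.001 -1.   ] F [ 0.29 -0.32 -5.89] M [-0.1    0.185  0.029] op 0.365 q [ 0.08 -0.09  1.78 -0.    1.45  1.18]
shift units [-0.4182  1.981   0.1252]
```

```bash
python3 -m pendant '[[[0,0,0,0,0,0.057],[0,0,0,0,0,0.057],[0,0,0,0,0,0.057],[0,0,0,0,0,0.057],[0,0,0,0,0,0.057],[0,0,0,0,0,0.057],[0,0,0,0,0,0.057],[0,0,0,0,0,0.057],[0,0,0,0,0,0.057],[0,0,0,0,0,0.057],[0,0,0,0,0,0.057],[0,0,0,0,0,0.057]]]'
python3 -c "
from h import *
go([.5567,-.2364,.26])"
```

```text
time_s: 10.18
eef_pos: [0.4499, 0.0951, 0.2798]
eef_rot: [0.024, -0.676, 0.736, 0.026]
wrist_force: [1.6, -0.4, -6.6]
opening: 0.369
t 10.18 pos [0.4499 0.0951 0.2798] xaz -94.96 yaz 175.07 z [ 0.001  0.071 -0.997] F [ 1.57 -0.43 -6.63] M [ 0.111 -0.053 -0.028] op 0.369 q [-0.1  -0.14  1.83  0.07  1.45  3.12]
shift units [ 1.608  -0.6753 -0.0193]
```

```bash
python3 -m pendant '[[[0.1,-0.04,-0.03,0,0,0],[0.15,-0.06,-0.02,0,0,0],[0.15,-0.06,-0.01,0,0,0],[0.15,-0.06,-0.01,0,0,0],[0.15,-0.06,-0.01,0,0,0],[0.1,-0.04,0,0,0,0],[0,0,0,0,0,0]]]'
python3 -c "
from h import *
o,R=go([.5567,-.2364,.26]) or st(); th=np.radians(165.9)
Rd=np.array([[np.cos(th-np.pi/2+np.pi),np.cos(th),0],[np.sin(th+np.pi/2),np.sin(th),0],[0,0,-1]])
print(np.linalg.det(Rd),Ro.from_matrix(R.T@Rd).as_rotvec()/np.pi)"
```

```text
time_s: 11.05
eef_pos: [0.5026, -0.0783, 0.2832]
eef_rot: [0.026, -0.673, 0.739, 0.027]
wrist_force: [0.3, 0.9, -6.2]
opening: 0.365
t 11.05 pos [ 0.5026 -0.0783  0.2832] xaz -95.32 yaz 174.71 z [ 0.002  0.075 -0.997] F [ 0.29  0.86 -6.25] M [ 0.191 -0.02  -0.009] op 0.365 q [-0.43 -0.    1.7   0.07  1.47  2.79]
shift units [ 0.7685 -0.3429  0.0567]
t 11.05 pos [ 0.5026 -0.0783  0.2832] xaz -95.32 yaz 174.71 z [ 0.002  0.075 -0.997] F [ 0.29  0.86 -6.25] M [ 0.191 -0.02  -0.009] op 0.365 q [-0.43 -0.    1.7   0.07  1.47  2.79]
0.9999999999999999 [0.00336422 0.02383958 0.04883628]
```

```bash
python3 -m pendant '[[[0,0,-0.03,0.001,0.012,0.024],[0,0,0,0.001,0.012,0.024],[0,0,0,0,0,0],[0,0,0,0,0,0]]]'
python3 -c "
from h import *
go([.5567,-.2364,.26])
c=imaging.camera('wrist');cv2.imwrite('pics/w5.png',cv2.convertScaleAbs(c['pixels'],alpha=1.5));np.save('w5.npy',c,allow_pickle=True)
"
```

```text
time_s: 11.55
eef_pos: [0.5023, -0.0759, 0.2885]
eef_rot: [-0.001, -0.616, 0.788, 0.003]
wrist_force: [-0.6, -0.9, -6.0]
opening: 0.367
t 11.55 pos [ 0.5023 -0.0759  0.2885] xaz -103.98 yaz 166.02 z [-0.006  0.003 -1.   ] F [-0.58 -0.94 -6.03] M [ 0.195 -0.066  0.007] op 0.367 q [-0.38 -0.01  1.7   0.    1.46  3.  ]
shift units [ 0.7133 -0.4587  0.1386]
```

View pics/w5.png

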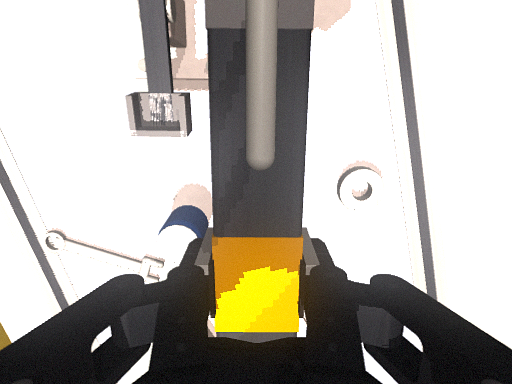

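The wrist picture shows the grey pocket at (160,113) and the beam running up at u≈155, left of the carried bar. I move along the beam to see the red end as well.

```bash
python3 -m pendant '[[[0.1,0,0,0,0,0],[0.15,0,0,0,0,0],[0.15,0,0,0,0,0],[0.1,0,0,0,0,0],[0,0,0,0,0,0],[0,0,0,0,0,0]]]'
python3 -c "
from h import *
go([.5567,-.2364,.26])
c=imaging.camera('wrist');cv2.imwrite('pics/w6.png',cv2.convertScaleAbs(c['pixels'],alpha=1.5));np.save('w6.npy',c,allow_pickle=True)
"
```

```text
time_s: 12.35
eef_pos: [0.4774, -0.1746, 0.2877]
eef_rot: [0.0, -0.618, 0.786, 0.005]
wrist_force: [-0.5, 0.1, -7.0]
opening: 0.365
t 12.35 pos [ 0.4774 -0.1746  0.2877] xaz -103.69 yaz 166.31 z [-0.006  0.008 -1.   ] F [-0.47  0.13 -6.97] M [ 0.326 -0.058 -0.008] op 0.365 q [-0.59 -0.01  1.7   0.    1.46  2.79]
shift units [ 0.2071 -0.4594  0.134 ]
```

View pics/w6.png

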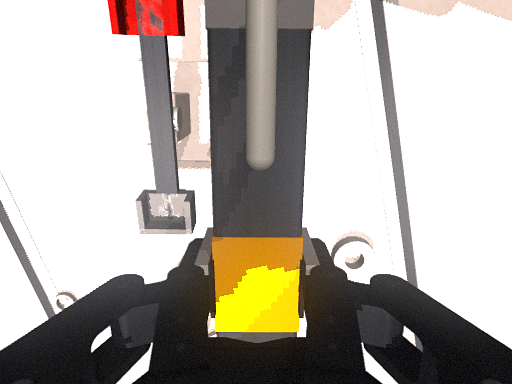

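```bash
python3 -c "
from h import *
c=np.load('w6.npy',allow_pickle=True).item(); crop(c,100,0,220,60,6,'a.png');crop(c,100,150,220,245,6,'b.png')"
```

```text
(no output)
```

View pics/a.png

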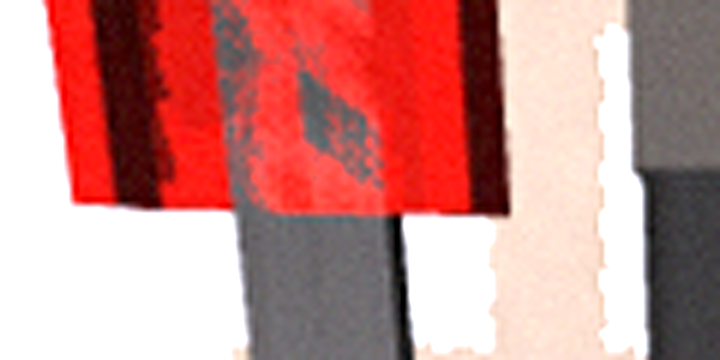

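View pics/b.png

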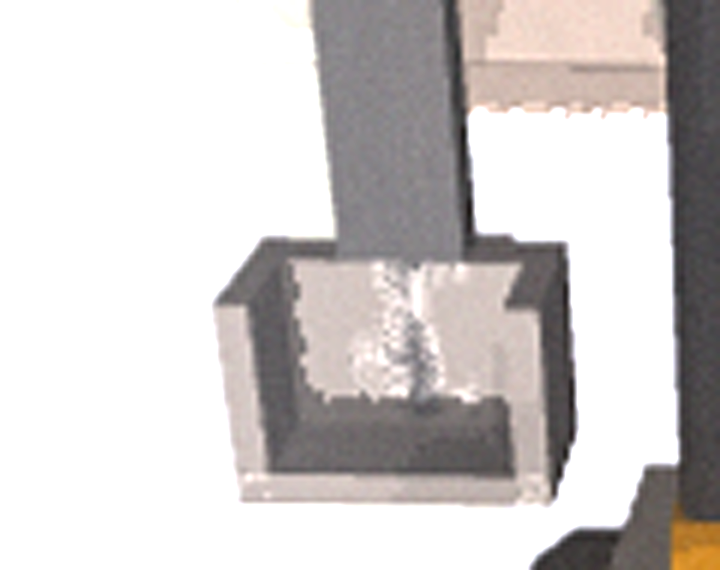

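```bash
python3 - <<'E'
from h import *
c=np.load('w6.npy',allow_pickle=True).item()
P=lambda u,v,v0:(100+(u+.5)/6-.5,v0+(v+.5)/6-.5)
r=[on(c,P(240,207,0),.119),on(c,P(397,214,0),.119)]; g=[on(c,P(336,250,150),.101),on(c,P(465,258,150),.101)]
print(np.linalg.norm(r[0]-r[1]),np.linalg.norm(g[0]-g[1]))
r=sum(r)/2;g=sum(g)/2
print(r.round(4),g.round(4),((r+g)/2).round(4),np.linalg.norm(r-g),np.degrees(np.arctan2(*((g-r)[[1,0]]))))
# bar band centre in grip, w6: band top z = TCP+.019+.016
o,R=st()
hsv=cv2.cvtColor(c["pixels"],cv2.COLOR_BGR2HSV); m=cv2.inRange(hsv,(15,150,80),(35,255,255));m[:,:190]=0;m[:,320:]=0;m[:215]=0
x,y,w,h=cv2.boundingRect(m);print(x,y,w,h)
for p in ((257,236.5),(262,0)): 
  X=on(c,p,.2877+.035); print(X.round(4),(R.T@(X-o["eef_pos"])).round(4))
w=np.load('w5.npy',allow_pickle=True).item(); crop(w,110,60,230,160,6,'c.png')
E
```

```text
0.02245523493899782 0.022223332667737798
[ 0.5341 -0.3079  0.119 ] [ 0.5728 -0.1654  0.101 ] [ 0.5535 -0.2367  0.11  ] 0.14875744015598988 74.79451020949203
t 12.4 pos [ 0.4774 -0.1745  0.2878] xaz -103.67 yaz 166.33 z [-0.006  0.007 -1.   ] F [-0.35  0.07 -7.13] M [ 0.219 -0.088 -0.012] op 0.366 q [-0.59 -0.01  1.7   0.    1.46  2.79]
212 236 91 96
[ 0.4709 -0.1951  0.3227] [ 0.0213  0.0018 -0.035 ]
[ 0.4518 -0.2674  0.3227] [ 0.0961  0.0032 -0.0354]
```

View pics/c.png

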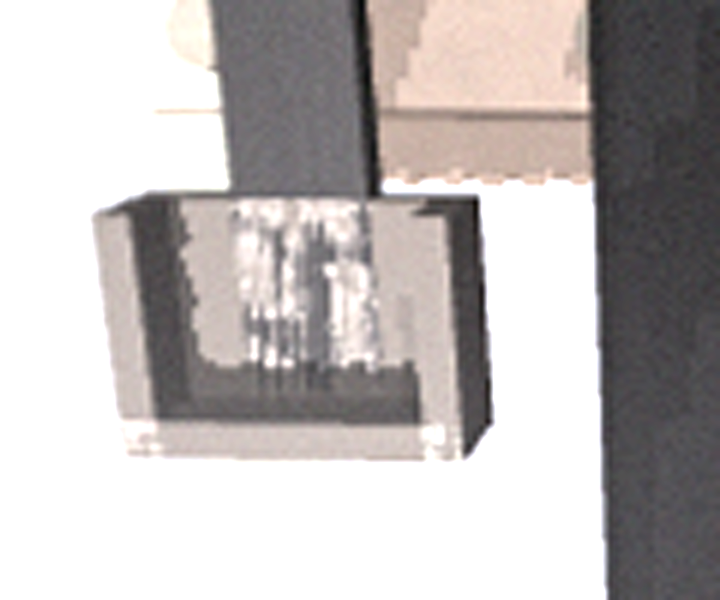

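```bash
cat >> h.py <<'E'
def goal(target,az=165.9,tilt=0.12):
    o,R=st(); th=np.radians(az); y=np.array([np.cos(th),np.sin(th),0]); z=np.array([0,0,-1.]); x=np.cross(y,z)
    Rd=np.stack([x,y,z],1)@Ro.from_rotvec([0,-tilt,0]).as_matrix()
    print("shift",(R.T@(np.array(target)-o["eef_pos"])/.2).round(4),"rot",(Ro.from_matrix(R.T@Rd).as_rotvec()/np.pi).round(4),"xz",R[2,0].round(3))
E
python3 -c "
from h import *
goal([.5555,-.2385,.21],tilt=0)"
```

```text
t 12.4 pos [ 0.4774 -0.1745  0.2878] xaz -103.67 yaz 166.33 z [-0.006  0.007 -1.   ] F [-0.35  0.07 -7.13] M [ 0.219 -0.088 -0.012] op 0.366 q [-0.59 -0.01  1.7   0.    1.46  2.79]
shift [ 0.2206 -0.4577  0.3843] rot [0.0023 0.0018 0.0024] xz -0.006
```

```bash
python3 -m pendant '[[[0.05,-0.1,0,0.002,0.002,0.002],[0.06,-0.12,0,0,0,0],[0.06,-0.12,0.1,0,0,0],[0.05,-0.1,0.15,0,0,0],[0,0,0.13,0,0,0],[0,0,0,0,0,0],[0,0,0,0,0,0]]]'
python3 -c "
from h import *
goal([.5555,-.2385,.18])"
```

```text
time_s: 13.28
eef_pos: [0.5576, -0.2344, 0.2111]
eef_rot: [0.001, -0.619, 0.785, -0.0]
wrist_force: [-1.4, -0.1, -5.7]
opening: 0.368
t 13.28 pos [ 0.5576 -0.2344  0.2111] xaz -103.51 yaz 166.49 z [ 0.002  0.    -1.   ] F [-1.44 -0.14 -5.74] M [ 0.191 -0.017 -0.006] op 0.368 q [-0.59  0.26  1.55  0.    1.33  2.78]
shift [0.0227 0.0056 0.1557] rot [-0.0003 -0.0379  0.0033] xz -0.001
```

```bash
python3 -m pendant '[[[0.02,0.005,0.05,0,-0.02,0.003],[0,0,0.05,0,-0.018,0],[0,0,0.04,0,0,0],[0,0,0,0,0,0],[0,0,0,0,0,0]]]'
python3 -c "
from h import *
goal([.5555,-.2385,.16])
c=imaging.camera('wrist');cv2.imwrite('pics/w7.png',cv2.convertScaleAbs(c['pixels'],alpha=1.5))
c=imaging.camera('scene');crop(c,170,110,270,200,8,'s7.png')
c=imaging.camera('top');crop(c,320,150,450,235,6,'t7.png')
"
```

```text
time_s: 13.9
eef_pos: [0.5594, -0.2365, 0.1902]
eef_rot: [0.049, -0.616, 0.786, 0.031]
wrist_force: [1.0, -0.4, -5.9]
opening: 0.368
t 13.9 pos [ 0.5594 -0.2365  0.1902] xaz -103.75 yaz 166.17 z [ 0.039  0.11  -0.993] F [ 0.98 -0.45 -5.87] M [ 0.058 -0.005 -0.019] op 0.368 q [-0.65  0.3   1.55  0.11  1.33  2.7 ]
shift [0.032  0.0182 0.1481] rot [-0.0035 -0.0011  0.0019] xz -0.116
```

View pics/w7.png

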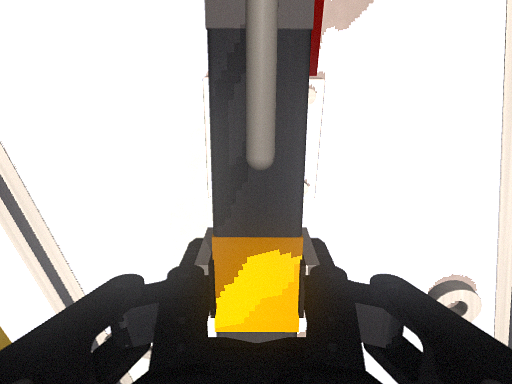

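View pics/s7.png

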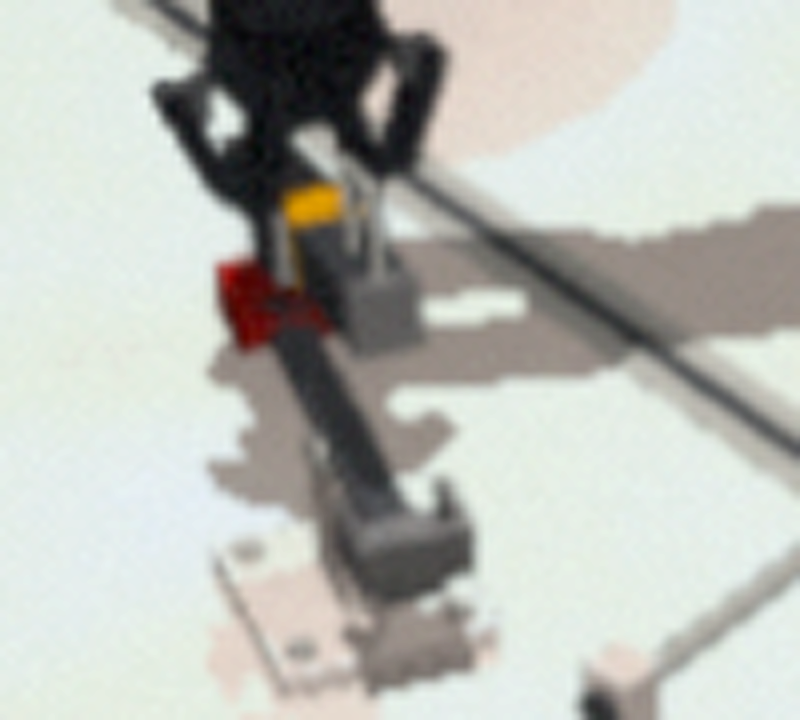

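View pics/t7.png

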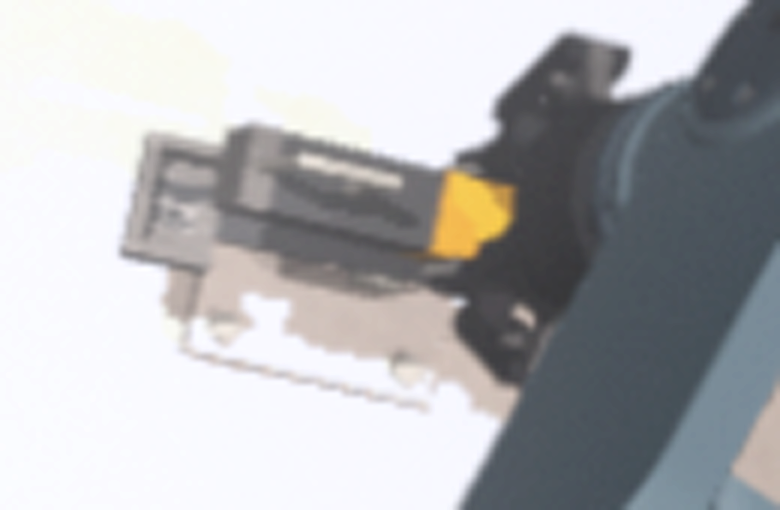

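The red cheek shows right of the bar, which matches the computed 3.6 mm shift along tool y. I correct and descend.

```bash
python3 -m pendant '[[[0.018,0.018,0.05,-0.003,-0.001,0.001],[0.014,0,0.05,0,0,0],[0,0,0.03,0,0,0],[0,0,0,0,0,0],[0,0,0,0,0,0]]]'
python3 -c "
from h import *
goal([.5555,-.2385,.14])
c=imaging.camera('wrist');cv2.imwrite('pics/w8.png',cv2.convertScaleAbs(c['pixels'],alpha=1.5))
"
```

```text
time_s: 14.68
eef_pos: [0.5545, -0.2385, 0.1606]
eef_rot: [0.047, -0.615, 0.786, 0.037]
wrist_force: [0.4, -0.1, -7.3]
opening: 0.364
t 14.68 pos [ 0.5545 -0.2385  0.1606] xaz -103.96 yaz 166.05 z [ 0.028  0.117 -0.993] F [ 0.43 -0.08 -7.26] M [ 0.093 -0.004 -0.053] op 0.364 q [-0.66  0.33  1.58  0.11  1.29  2.69]
shift [ 0.011  -0.0051  0.1023] rot [0.0003 0.0002 0.0008] xz -0.12
```

View pics/w8.png

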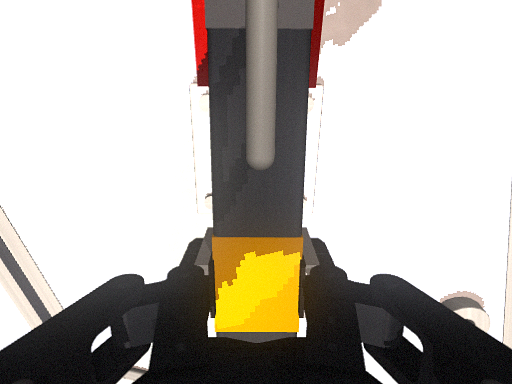

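The bar is centred over the red pocket: its cheeks run from 197 to 319, the bar from 208 to 311. I keep lowering.

```bash
python3 -m pendant '[[[0.006,0,0.03,0,0,0],[0.005,0,0.03,0,0,0],[0,0,0.03,0,0,0],[0,0,0,0,0,0],[0,0,0,0,0,0]]]'
python3 -c "
from h import *
goal([.5555,-.2385,.125])"
```

```text
time_s: 15.35
eef_pos: [0.5546, -0.2386, 0.1415]
eef_rot: [0.047, -0.615, 0.786, 0.037]
wrist_force: [-0.6, 0.1, -5.8]
opening: 0.364
t 15.35 pos [ 0.5546 -0.2386  0.1415] xaz -103.94 yaz 166.06 z [ 0.029  0.117 -0.993] F [-0.56  0.11 -5.8 ] M [0.016 0.    0.   ] op 0.364 q [-0.66  0.35  1.59  0.12  1.25  2.68]
shift [ 0.0083 -0.0041  0.082 ] rot [0.0001 0.0001 0.0009] xz -0.12
```

```bash
python3 -m pendant '[[[0.004,-0.004,0.025,0,0,0],[0.004,0,0.025,0,0,0],[0,0,0.025,0,0,0],[0,0,0,0,0,0],[0,0,0,0,0,0]]]'
python3 -c "
from h import *
goal([.5555,-.2385,.1075])
c=imaging.camera('wrist');cv2.imwrite('pics/w9.png',cv2.convertScaleAbs(c['pixels'],alpha=1.5))
c=imaging.camera('scene');crop(c,170,110,270,200,8,'s9.png')"
```

```text
time_s: 15.98
eef_pos: [0.556, -0.2389, 0.126]
eef_rot: [0.048, -0.615, 0.786, 0.036]
wrist_force: [-0.4, -0.5, -5.1]
opening: 0.366
t 15.97 pos [ 0.556  -0.2389  0.126 ] xaz -103.93 yaz 166.06 z [ 0.03   0.116 -0.993] F [-0.43 -0.47 -5.07] M [ 0.019 -0.001 -0.017] op 0.366 q [-0.66  0.37  1.6   0.12  1.22  2.68]
shift [0.0098 0.0028 0.0921] rot [-0.0003 -0.      0.0009] xz -0.12
```

View pics/s9.png

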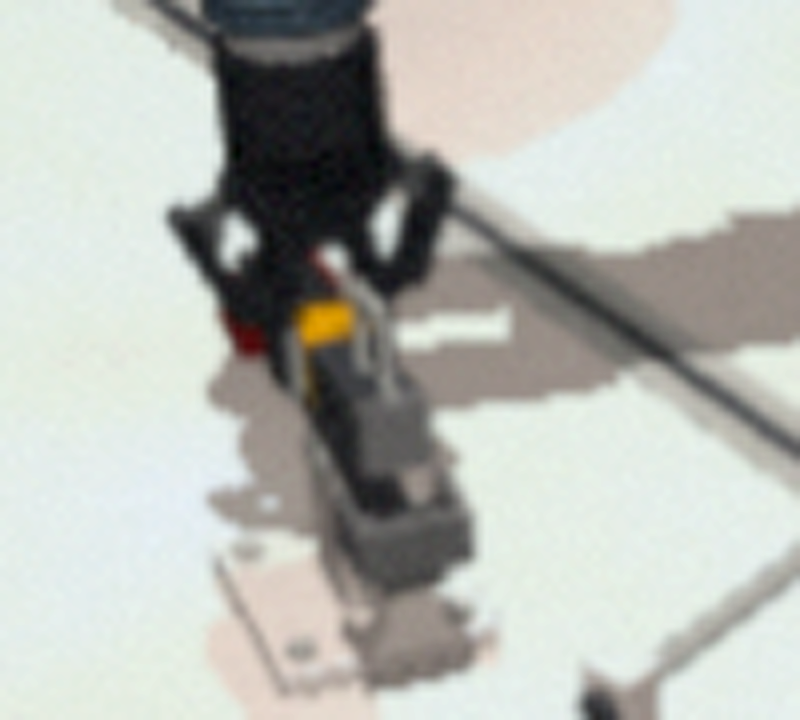

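View pics/w9.png

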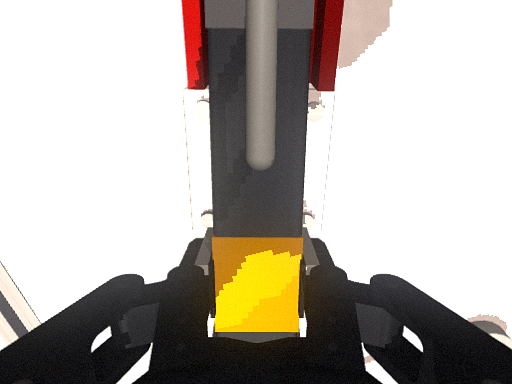

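Red pocket straddles the bar (offset about 1 mm) and force relief of ~1 N shows first contact. Continuing.

```bash
python3 -m pendant '[[[0.004,0,0.02,0,0,0],[0.004,0,0.02,0,0,0],[0,0,0.02,0,0,0],[0,0,0,0,0,0],[0,0,0,0,0,0]]]'
python3 -c "
from h import *
goal([.5555,-.2385,.1075])"
```

```text
time_s: 16.7
eef_pos: [0.556, -0.2395, 0.1132]
eef_rot: [0.047, -0.615, 0.786, 0.036]
wrist_force: [-0.5, -0.3, -4.6]
opening: 0.364
t 16.7 pos [ 0.556  -0.2395  0.1132] xaz -103.93 yaz 166.05 z [ 0.03   0.115 -0.993] F [-0.46 -0.29 -4.61] M [-0.027  0.04   0.023] op 0.364 q [-0.66  0.39  1.6   0.12  1.2   2.68]
shift [-0.0007  0.0035  0.029 ] rot [-0.0004 -0.0003  0.0009] xz -0.119
```

```bash
python3 -m pendant '[[[0,0.002,0.01,0,0,0],[0,0,0.01,0,0,0],[0,0,0.005,0,0,0],[0,0,0,0,0,0],[0,0,0,0,0,0]]]'
python3 -c "
from h import *
goal([.5555,-.2385,.1075])"
```

```text
time_s: 17.32
eef_pos: [0.556, -0.2392, 0.1083]
eef_rot: [0.047, -0.615, 0.786, 0.036]
wrist_force: [-0.5, -1.2, -5.5]
opening: 0.366
t 17.32 pos [ 0.556  -0.2392  0.1083] xaz -103.92 yaz 166.06 z [ 0.031  0.114 -0.993] F [-0.49 -1.17 -5.51] M [-0.113  0.093  0.018] op 0.366 q [-0.66  0.4   1.61  0.12  1.19  2.68]
shift [-0.0021  0.0031  0.0043] rot [-0.0007 -0.0005  0.001 ] xz -0.118
```

```bash
python3 -m pendant '[[[0,0,0.007,0,0,0],[0,0,0.003,0,0,0],[0,0,0,0,0,0]]]'
python3 -c "
from h import *
goal([.5555,-.2385,.1065])"
python3 -m pendant '[[[0,0,0.007,0,0,0],[0,0,0.003,0,0,0],[0,0,0,0,0,0]]]'
python3 -c "
from h import *
goal([.5555,-.2385,.1045])
c=imaging.camera('wrist');cv2.imwrite('pics/w10.png',cv2.convertScaleAbs(c['pixels'],alpha=1.5))
c=imaging.camera('scene');crop(c,170,110,270,200,8,'s10.png')"
```

```text
time_s: 17.7
eef_pos: [0.556, -0.2391, 0.1078]
eef_rot: [0.047, -0.615, 0.786, 0.035]
wrist_force: [-1.2, -1.2, -3.4]
opening: 0.37
t 17.7 pos [ 0.556  -0.2391  0.1078] xaz -103.91 yaz 166.07 z [ 0.031  0.114 -0.993] F [-1.16 -1.21 -3.41] M [0.003 0.242 0.029] op 0.37 q [-0.66  0.4   1.61  0.12  1.19  2.68]
shift [-0.0017  0.0034  0.007 ] rot [-0.0007 -0.0006  0.001 ] xz -0.118
time_s: 18.08
eef_pos: [0.5561, -0.2392, 0.1078]
eef_rot: [0.047, -0.615, 0.786, 0.035]
wrist_force: [-1.9, -0.3, -1.3]
opening: 0.365
t 18.07 pos [ 0.5561 -0.2392  0.1078] xaz -103.9 yaz 166.08 z [ 0.031  0.113 -0.993] F [-1.86 -0.34 -1.3 ] M [ 0.145  0.462 -0.051] op 0.365 q [-0.66  0.4   1.61  0.12  1.19  2.68]
shift [-0.0006  0.0035  0.0168] rot [-0.0007 -0.0007  0.0011] xz -0.118
```

View pics/s10.png

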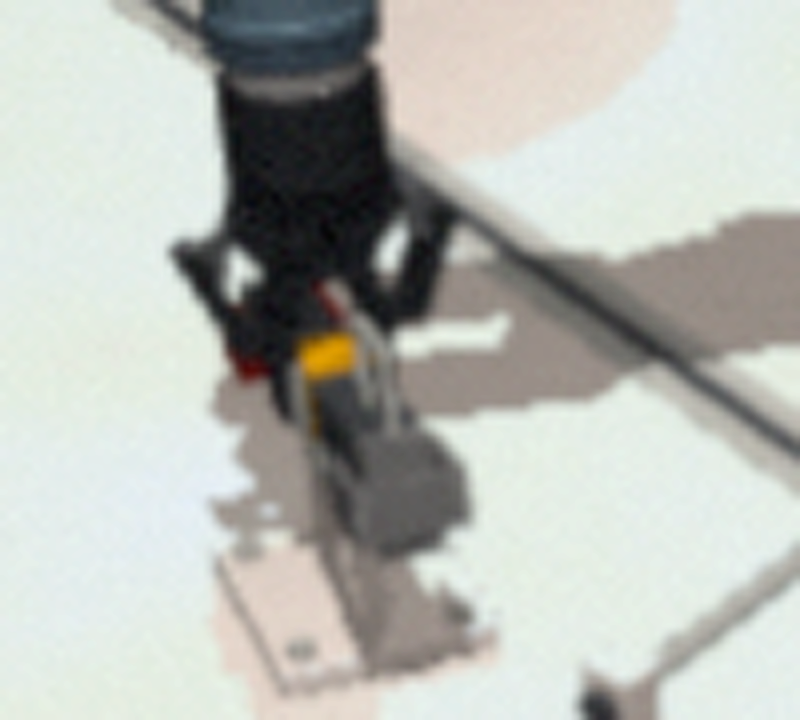

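View pics/w10.png

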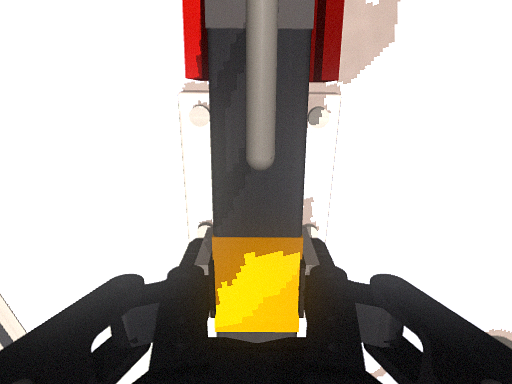

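The weight is now on the rocker: z has stalled and Fz has gone from −6.5 to −1.3 N. The rocker is red end down. I release.

```bash
python3 -m pendant '[[[0,0,0,0,0,0],[0,0,0,0,0,0],[0,0,0,0,0,0],[0,0,0,0,0,0],[0,0,0,0,0,0],[0,0,0,0,0,0]]]' 0.2
python3 -c "
from h import *
st()
c=imaging.camera('wrist');cv2.imwrite('pics/w11.png',cv2.convertScaleAbs(c['pixels'],alpha=1.5))"
```

```text
time_s: 18.92
eef_pos: [0.5582, -0.24, 0.1086]
eef_rot: [0.048, -0.615, 0.786, 0.033]
wrist_force: [-0.2, 0.3, 0.3]
opening: 0.802
t 18.93 pos [ 0.5582 -0.24    0.1086] xaz -103.86 yaz 166.09 z [ 0.035  0.111 -0.993] F [-0.22  0.29  0.27] M [0.009 0.036 0.025] op 0.802 q [-0.66  0.4   1.61  0.12  1.18  2.68]
```

View pics/w11.png

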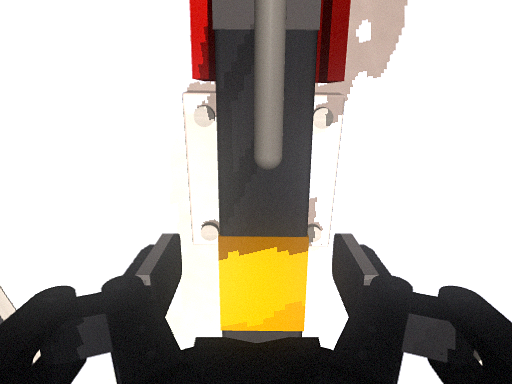

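The bar stayed in place with fingers clear on both sides and no force. I back out along the tool axis.

```bash
python3 -m pendant '[[[0,0,-0.08,0,0,0],[0,0,-0.12,0,0,0],[0,0,-0.15,0,0,0],[0,0,-0.2,0,0,0],[0,0,-0.2,0,0,0],[0,0,-0.2,0,0,0],[0,0,0,0,0,0]]]'
python3 -c "
from h import *
st()"
python3 -m pendant '[[[-0.2,0.1,-0.05,0,0,0],[-0.25,0.15,-0.05,0,0,0],[-0.25,0.15,-0.05,0,0,0],[-0.25,0.15,-0.05,0,0,0],[-0.25,0.15,0,0,0,0],[0,0,0,0,0,0],[0,0,0,0,0,0],[0,0,0,0,0,0]]]'
python3 -c "
from h import *
st()
c=imaging.camera('scene');crop(c,170,110,270,200,8,'s12.png');cv2.imwrite('pics/s12f.png',c['pixels'])
c=imaging.camera('top');crop(c,320,150,450,235,6,'t12.png');cv2.imwrite('pics/t12f.png',c['pixels']);np.save('t12.npy',c,allow_pickle=True)"
```

```text
time_s: 19.85
eef_pos: [0.5513, -0.2627, 0.3109]
eef_rot: [0.049, -0.615, 0.786, 0.03]
wrist_force: [0.3, 0.4, 0.4]
opening: 0.797
t 19.85 pos [ 0.5513 -0.2627  0.3109] xaz -103.85 yaz 166.07 z [ 0.04   0.107 -0.993] F [0.27 0.41 0.36] M [-0.054  0.022 -0.013] op 0.797 q [-0.7   0.22  1.41  0.11  1.55  2.68]
time_s: 20.85
eef_pos: [0.4667, 0.005, 0.3775]
eef_rot: [0.049, -0.614, 0.787, 0.031]
wrist_force: [-0.5, -0.7, 0.7]
opening: 0.8
t 20.85 pos [0.4667 0.005  0.3775] xaz -104.01 yaz 165.91 z [ 0.039  0.109 -0.993] F [-0.49 -0.73  0.71] M [-0.033  0.05   0.019] op 0.8 q [-0.33 -0.18  1.68  0.12  1.64  3.07]
```

View pics/s12.png

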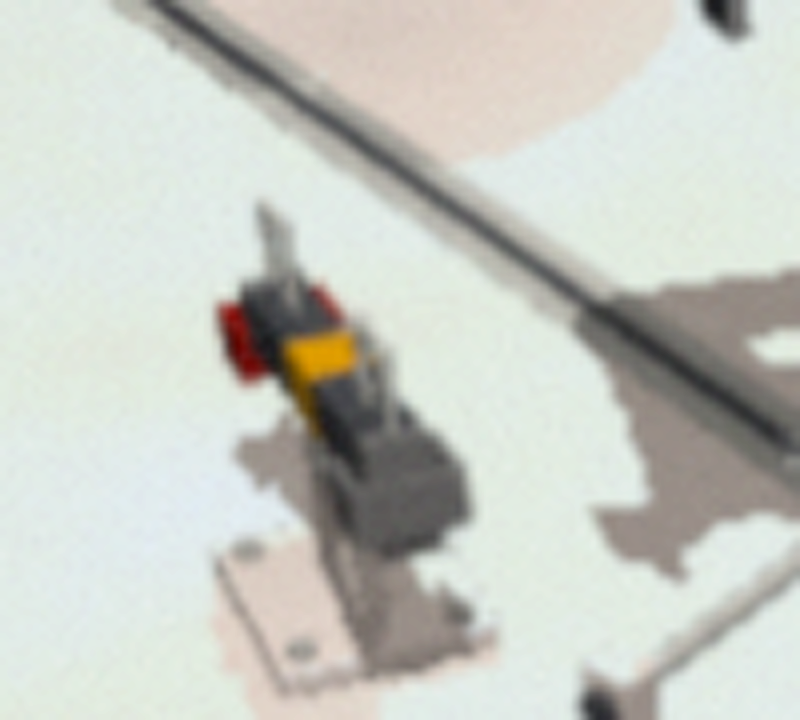

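View pics/t12.png

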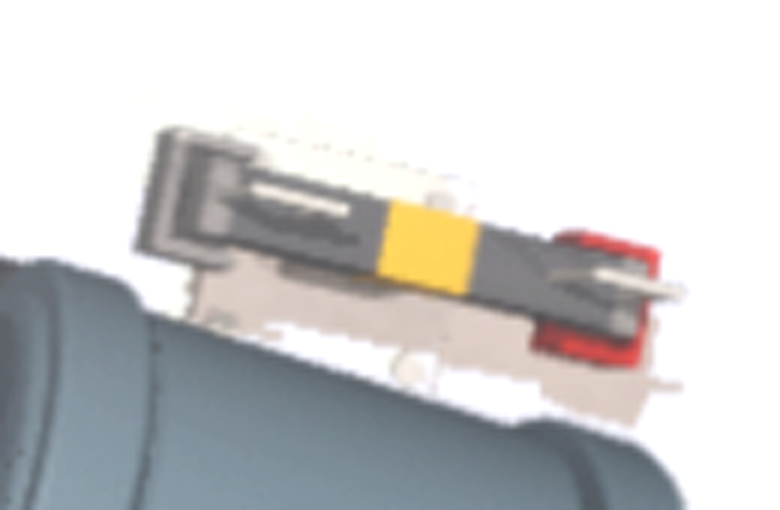

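View pics/t12f.png

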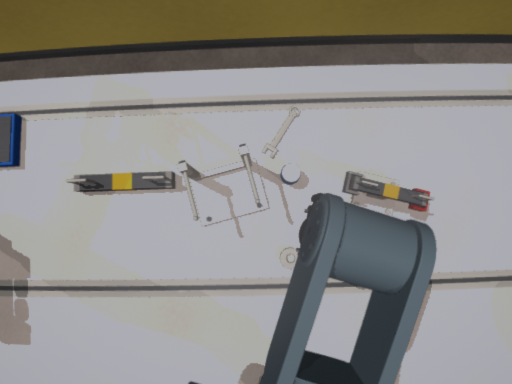

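```bash
python3 - <<'E'
from h import *
t=imaging.camera('top');s=imaging.camera('scene');w=imaging.camera('wrist')
cv2.imwrite('pics/w13.png',cv2.convertScaleAbs(w['pixels'],alpha=1.5))
az=np.radians(75.9);y=np.array([np.cos(az),np.sin(az),0]);x=np.array([np.sin(az),-np.cos(az),0]);z=np.array([0,0,1.]);piv=np.array([.5557,-.2379,.1])
B=np.stack([x,y,z],1)
for th in (.12,.06,0.):
    R=B@Ro.from_rotvec([th,0,0]).as_matrix()   # check sign: +th about x raises +y
    pts={'loop+':(0,.075,.083),'loop-':(0,-.075,.083),'band':(0,0,.042),'greywalltop_mid':(0,.107,.028),'redcheekL':(-.021,-.075,.028),'redcheekR':(.021,-.075,.028)}
    for n,p in pts.items():
        X=piv+R@np.array(p); a=proj(t,X)[0];b=proj(s,X)[0]
        print(th,n,X.round(3),"t12",((a-[320,150])*6).round(0),"s12",((b-[170,110])*8).round(0))
crop(s,170,110,270,200,8,'s13.png')
E
```

```text
0.12 loop+ [ 0.571 -0.175  0.191] t12 [297. 201.] s12 [370. 330.]
0.12 loop- [ 0.535 -0.32   0.173] t12 [637. 284.] s12 [273. 212.]
0.12 band [ 0.554 -0.243  0.142] t12 [425. 248.] s12 [329. 349.]
0.12 greywalltop_mid [ 0.581 -0.138  0.141] t12 [177. 193.] s12 [405. 470.]
0.12 redcheekL [ 0.516 -0.308  0.119] t12 [562. 335.] s12 [326. 307.]
0.12 redcheekR [ 0.557 -0.318  0.119] t12 [580. 241.] s12 [244. 325.]
0.06 loop+ [ 0.573 -0.17   0.187] t12 [281. 199.] s12 [375. 344.]
0.06 loop- [ 0.536 -0.315  0.178] t12 [631. 281.] s12 [275. 207.]
0.06 band [ 0.555 -0.24   0.142] t12 [420. 246.] s12 [331. 351.]
0.06 greywalltop_mid [ 0.581 -0.136  0.134] t12 [169. 193.] s12 [408. 484.]
0.06 redcheekL [ 0.517 -0.307  0.123] t12 [563. 334.] s12 [327. 300.]
0.06 redcheekR [ 0.557 -0.317  0.123] t12 [581. 240.] s12 [244. 318.]
0.0 loop+ [ 0.574 -0.165  0.183] t12 [266. 197.] s12 [379. 358.]
0.0 loop- [ 0.537 -0.311  0.183] t12 [624. 277.] s12 [277. 204.]
0.0 band [ 0.556 -0.238  0.142] t12 [414. 245.] s12 [332. 354.]
0.0 greywalltop_mid [ 0.582 -0.134  0.128] t12 [161. 194.] s12 [410. 498.]
0.0 redcheekL [ 0.517 -0.306  0.128] t12 [564. 333.] s12 [327. 294.]
0.0 redcheekR [ 0.558 -0.316  0.128] t12 [582. 238.] s12 [244. 312.]
```

View pics/w13.png

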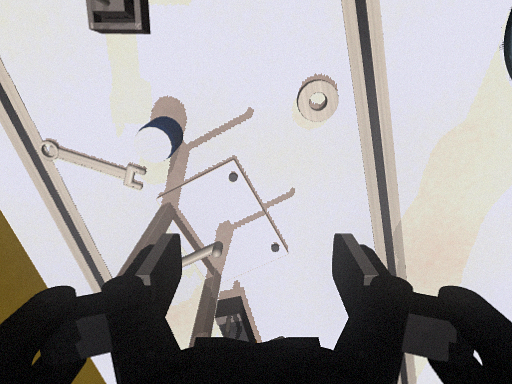

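The final pictures match the predicted positions for full red-down tilt. In the top crop loop+ is seen at (300,200) against (297,201) predicted, and it would be at (266,197) if level. The can at (291,173), bearing at (290,258) and spanner at (282,132) are unmoved, and the arm is clear. I hand in.

```bash
python3 -c "
from bench import ctrl,telemetry
print(ctrl.hand_in()); print(telemetry.get_obs()['time_s'])"
```

```text
the job is handed in; nothing more can be done
None
the job is handed in; nothing more can be done
```

I lifted the bar off its hooks and lowered it loops up into the rocker with its heavy end in the red pocket. I handed it in at about 21 s, with the arm clear of everything.

- **Heavy end:** with the full weight in the hand, the wrist moment (about −0.25 N·m) put the load about 37 mm toward the bar's +y end. It kept that sign once the bar was clear of the hooks, and reversed as it should after I turned the bar about 208°.
- **Placing:** I tilted the bar 0.12 rad red end down and lowered it until the rocker took most of the weight. On opening the fingers, the bar did not visibly move and the wrist force read near zero.
- **Final check:** in the top and scene pictures the loops, band and pocket edges fall within a few pixels of where full red-down tilt would put them. The best-measured loop is about 30 enlarged pixels from where a level rocker would put it.
- **Other objects:** the can, bearing and spanner sit at the same pixels as at the start.
- **Last joint:** during the turn it reached the end of its range (3.12 rad), so the tool swung about 4° and shifted about 60 mm in mid-air. I corrected this, and nothing was touched.
- **Measurements that disagreed:** the wrist and top cameras put the rocker about 3 mm and 1° apart. I allowed for the wrist camera's offset, and the bar then sat about 1 mm off the pocket's centre.

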